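# Put the red glass rod away

### The job

At the lampworker's bench, take the red glass rod from the notched rest and lay it in the open top drawer of the small drawer unit; set it down gently, do not drop it in. Then slide the drawer fully shut, leaving the blue rod lying where it is on the rest.

Things in the scene. Friction and masses are not known exactly. Their poses are not given: they have to be found in the camera images.
- red_rod_center (a point): Centre of the red glass rod: round, 16 mm thick, 110 mm long, 30 to 85 g; x runs along it. It lies level in a notch of a fixed steel rest, axis 45 mm above the bench. The rest holds red rod, blue rod and a wood-handled reamer, parallel, 75 mm apart, in any order, on two cross bars (68 mm clear between) that come up to the rods' axes; between them the rod is free, 39 mm above a base plate.
- blue_rod_center (a point): Centre of the blue glass rod, the same size and shape as the red one and lying in another notch; a bystander.
- drawer_handle (a point): Middle of the open top drawer's bar handle; moves with it. The bar runs along y, 11 mm thick, 120 mm long, 112 mm above the bench, 35 mm before the wood front; x points into the grey cabinet (shutting). Inner floor 27 mm below this point, from x = 56 to 271 mm, 198 mm wide (y); uncovered from x = 56 for the opening less 6 mm. Above the floor: walls 43, front 53, cabinet top 65 mm.
- drawer (a joint): Opening of the top drawer in m: 0 is fully shut, about 0.14 to 0.175 at the start; it slides with a light friction of 1 to 3 N and stays where it is left.
Things that resemble listed ones, but are neither listed nor needed, are in the scene too. There is more than one size of the part that bears red_rod_center; the job needs the smallest.

How it is judged:
By the outcome, as a careful person would: the job done as asked, in the order asked, and still so for the second after the job is handed in, with the robot touching nothing.
It also fails if it takes over 45 s, if anything falls off the work surface, if the arm or the gripper's body presses on something with over 40 N, if the wrist force passes 120 N, or if a joint passes its speed limit or range.

### The arm

A 6-joint arm with a two-finger parallel gripper is mounted at the origin on the work surface. World frame = base frame: x ahead of the robot, y to its left, z up, the work surface at z = 0. Lengths are in m, angles in rad, forces in N, time in s.
With the tool pointing down it reaches from about 0.35 to 0.975 m from the base axis. Payload 4.9 kg.
Tool frame: the origin (TCP) lies midway between the tips of the shut fingers; the grasp point (between the pads) lies 19 mm behind it; z points along the fingers, y is the direction in which the jaws open and shut (so a half turn about z gives the same grasp; the last joint's range is limited). The gripper opens to 85 mm and grips with 20 to 120 N. Pads are 22 mm wide; open, the fingers measure 114 mm over their backs; the gripper's body (76 mm by 85 mm) begins 54 mm behind the grasp point. The pads swing forward as they close: fully open they stand 13 mm farther back than shut.
Start: joints at [1.035, 0.053, 1.613, -0, 1.476, -0.119], TCP at [0.253, 0.571, 0.231] pointing down, gripper open.
Joint ranges: [-3.01, 3.01], [-1.01, 2.22], [0.06, 2.58], [-1.02, 4.17], [0.09, 2.62], [-3.14, 3.14]. Speed limits (rad/s): [2.57, 2.57, 3.14, 3.14, 3.14, 3.14].

### API

Orientations are given as a rotation vector (axis times angle).
In Python, from workcell import observe, camera, get_calibration, finish_job gives the robot as it stands.
- The arm moves only by the tool drive_tool, never from a script. Its argument "series" is text: rows parted by semicolons, each of 5 numbers parted by spaces: the shift along the tool's x, y, z as a fraction of full scale, then the turn about the tool's z as a fraction of full scale, then the closure, from -1 (fully open) to 1 (shut), so that 0 is half open. A call has 1 to 5 rows; each row is the pose to reach, as a shift and turn from the pose measured when the call began, along the tool's axes at that moment; what a row does not reach only later rows make up. Full scale, the value 1, is 200 mm for a shift and 60 degrees for a turn. A row lasts 1/10 s, in which the tool goes at most 50 mm and 8.59 degrees, less where a joint would pass 70% of its speed; a pose out of reach is approached as far as the arm can. A call with a number of a shift or a turn outside -1 to 1 is refused whole. A call with a gripper value outside its range is refused whole. The fingers move at their own pace and stop on an object; "force" is the grip in N (left out, the last holds). Time passes only in rows, so rows that repeat a pose let the fingers close. It gives the time, the measured TCP pose, the force and the opening at its end, in the units of the state.
- observe(): the state, without advancing time (a new reading comes with each control period).
- camera(name): name is "side" or "top"; returns (picture, depth): 384x512x3 uint8, blue, green, red; 384x512 float32, m along the optical axis (not along the pixel's ray), 0 where there is no reading.
- get_calibration(name): a dict with "camera_matrix" (3x3 intrinsics, pixels), "R" (3x3) and "t" (3): a world point X has camera coordinates R X + t. Camera axes: x right, y down, z forward; pixel columns grow to the right and rows downward; lengths in m; the calibration is good to about 2 mm. A picture is of the moment at which its call begins. get_calibration takes no time and is no camera call.
- finish_job(): hands the job in, once; it reports no verdict.
The state is a dict: "time_s": time; "q": joint angles; "joint_vel": joint speeds; "joint_torque": joint torques, N m; "tcp_pos": TCP position; "tcp_rot": TCP orientation; "contact_force": force on the tool from outside, world axes, zero at the start; "torque": the same for the moment, N m; "grip_width": finger opening in m.
Only numpy, scipy, OpenCV 4.12 (cv2) and the standard library are available. Lean on these libraries where they do the work, as an engineer would, in place of code of your own. Each camera call takes 0.05 s, during which the arm holds its last target. There are 200 camera calls.

## Working session

There is one attempt and no reset: what is moved stays moved. The work goes in short steps, Python scripts to look and compute and a tool call to move; the robot and the scene stay as the last step left them, time stands still between calls to the robot, and variables do not carry over. Pictures are saved under pics/ and viewed, about 8 in all and at most 12, crops included, and the job is handed in when it is done.

Besides the shell and the picture viewer there is one more tool, called after ">>>" by a JSON object that holds its "fn" and its "kwargs", one argument or row to a line. drive_tool: Moves the arm, as the interface text tells. Its arguments: {"type":"object","properties":{"series":{"type":"string"},"force":{"type":"number"}},"required":["series"]}

```bash
mkdir -p pics; cat > h.py <<'E'
import numpy as np,cv2
from workcell import observe,camera,get_calibration,finish_job
from scipy.spatial.transform import Rotation as Ro
def cloud(n):
    im,d=camera(n);c=get_calibration(n);K=np.array(c["camera_matrix"]);R=np.array(c["R"]);t=np.array(c["t"])
    v,u=np.mgrid[:384,:512]
    P=np.stack([(u-K[0,2])/K[0,0]*d,(v-K[1,2])/K[1,1]*d,d],-1)
    return im,d,(P-t)@R
def snap():
    for n in("top","side"):
        im,d,W=cloud(n);np.savez(n,im=im,d=d,W=W);cv2.imwrite(f"pics/{n}_{observe()['time_s']:.2f}.png",im)
E
python3 -c "
from h import *
snap();print(observe())
a=np.load('top.npz')['im'];b=np.load('side.npz')['im'];cv2.imwrite('pics/a_top.png',cv2.resize(a,(800,600)));cv2.imwrite('pics/a_side.png',cv2.resize(b,(800,600)))"
```

```text
{'time_s': 0.1, 'q': array([ 1.03498663e+00,  5.32876984e-02,  1.61413548e+00, -1.52878504e-05,
        1.47604760e+00, -1.19031484e-01]), 'joint_vel': array([-0.00018404, -0.00114775, -0.00320624, -0.0012204 , -0.00051904,
       -0.00026729]), 'joint_torque': array([ 2.04661424e-04, -3.94901741e+01, -3.71364784e+01, -6.33062132e-05,
        3.96066927e-03, -1.92421584e-05]), 'tcp_pos': array([0.25273985, 0.57099732, 0.2302006 ]), 'tcp_rot': array([-6.49821169e-01, -3.07304813e+00,  2.80058729e-03]), 'contact_force': array([-0.39508936,  0.10856102, -0.49099416]), 'torque': array([-0.02470317,  0.05721775, -0.03675243]), 'grip_width': 0.08549758735876777}
```

View pics/a_top.png

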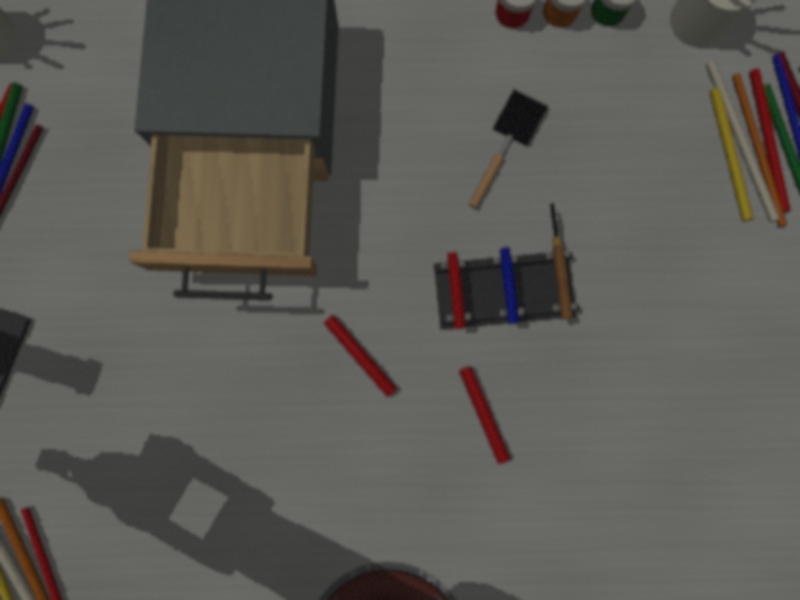

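View pics/a_side.png

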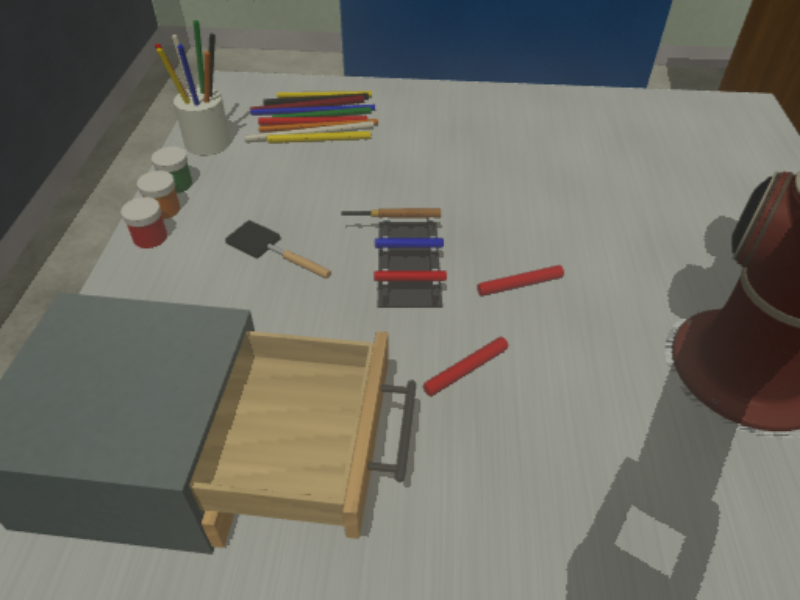

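The red rod is leftmost on the rest (top view ~(456,290) in the 800x600 image), with the blue rod next to it. The two loose red rods on the bench are decoys. The drawer is open, its handle at about (222,295).

```bash
cat > m.py <<'E'
from h import *
def line(P):
    vx,vy,x,y=cv2.fitLine(P[:,:2].astype(np.float32),cv2.DIST_HUBER,0,.01,.01).ravel()
    s=(P[:,:2]-[x,y])@[vx,vy]; lo,hi=np.percentile(s,[1,99]); c=np.array([x,y])+[vx*(lo+hi)/2,vy*(lo+hi)/2]
    return c.round(4),round(float(np.degrees(np.arctan2(vy,vx))),1),round(hi-lo,4),np.percentile(P[:,2],[5,50,95]).round(4),len(P)
for n in("top","side"):
    f=np.load(n+'.npz');im=f['im'].astype(int);W=f['W'];d=f['d'];b,g,r=im[...,0],im[...,1],im[...,2];z=W[...,2]
    ok=d>0
    for nm,m in(("red",(r>70)&(r>2*g)&(r>2*b)),("blue",(b>70)&(b>2*g)&(b>1.7*r))):
        k,l=cv2.connectedComponents((m&ok&(z<.09)&(W[...,0]>.25)).astype(np.uint8))
        for i in range(1,k):
            if (l==i).sum()>80: print(n,nm,line(W[l==i]))
    u0=(W[...,1]>.0)&(W[...,1]<.5)&(W[...,0]>.3)
    m=ok&u0&(z>.095)&(z<.125)&(r<75)&(abs(r-b)<25)
    k,l=cv2.connectedComponents(m.astype(np.uint8))
    for i in range(1,k):
        if (l==i).sum()>60: print(n,"dark",line(W[l==i]))
    for lo,hi,nm in((.135,.16,'top'),(.132,.144,'front/rim'),(.08,.092,'floor')):
        m=ok&u0&(z>lo)&(z<hi)&((r>b+20) if nm!='top' else (r<=b+10)); Q=W[m]
        if len(Q): print(n,nm,len(Q),np.percentile(Q,[1,99],axis=0).round(3).tolist(),cv2.boxPoints(cv2.minAreaRect(Q[:,:2].astype(np.float32))).round(3).tolist())
E
python3 m.py
```

```text
top red (array([ 0.7196, -0.5833]), 6.3, np.float64(0.2175), array([0.0072, 0.0123, 0.0154]), 591)
top red (array([ 0.4922, -0.103 ]), 4.2, np.float64(0.103), array([0.0462, 0.0498, 0.0526]), 298)
top red (array([0.4045, 0.0341]), 40.0, np.float64(0.1358), array([0.0135, 0.0173, 0.0205]), 468)
top red (array([ 0.319 , -0.1414]), 21.3, np.float64(0.1361), array([0.0133, 0.0173, 0.0205]), 507)
top blue (array([ 0.7811, -0.6189]), 8.5, np.float64(0.1457), array([0.0076, 0.0106, 0.0135]), 250)
top blue (array([0.7371, 0.5585]), -17.0, np.float64(0.1204), array([0.0093, 0.0125, 0.0154]), 197)
top blue (array([ 0.4979, -0.1774]), 4.1, np.float64(0.1012), array([0.0464, 0.0498, 0.0532]), 276)
top dark (array([0.7154, 0.0809]), -6.1, np.float64(0.3541), array([0.0962, 0.1071, 0.1229]), 310)
top dark (array([0.6256, 0.2989]), -2.8, np.float64(0.1536), array([0.0967, 0.1083, 0.1197]), 364)
top dark (array([0.482 , 0.2053]), 84.7, np.float64(0.1235), array([0.1105, 0.1142, 0.1174]), 442)
top top 10256 [[0.685, 0.072, 0.139], [0.871, 0.31, 0.151]] [[0.6800000071525574, 0.07500000298023224], [0.8
[... 1599 characters left out ...]
e top 16071 [[0.684, 0.073, 0.139], [0.923, 0.313, 0.153]] [[0.6779999732971191, 0.07500000298023224], [0.925000011920929, 0.06199999898672104], [0.9380000233650208, 0.3050000071525574], [0.6899999976158142, 0.3179999887943268]]
side front/rim 1085 [[0.511, 0.092, 0.133], [0.534, 0.321, 0.14]] [[0.4860000014305115, 0.09200000017881393], [0.6549999713897705, 0.06599999964237213], [0.6899999976158142, 0.296999990940094], [0.5210000276565552, 0.3230000138282776]]
side floor 8053 [[0.521, 0.099, 0.082], [0.705, 0.307, 0.091]] [[0.5080000162124634, 0.08900000154972076], [0.7009999752044678, 0.07800000160932541], [0.7129999995231628, 0.31200000643730164], [0.5210000276565552, 0.32199999690055847]]
```

```bash
cat > t.py <<'E'
import sys
from h import *
x,y,z,j=map(float,sys.argv[1:5]);o=observe();R=Ro.from_rotvec(o['tcp_rot']).as_matrix()
s=R.T@(np.array([x,y,z])-o['tcp_pos'])/.2
a=np.degrees(np.arctan2(R[1,1],R[0,1]));t=(a-j+90)%180-90
print('t',round(o['time_s'],2),'frac',s.round(3),'turn',(t/60).round(3),'jaw',a.round(1),'F',o['contact_force'].round(1),'w',round(o['grip_width'],4),o['tcp_pos'].round(4),'tilt',np.degrees(np.arccos(-R[2,2])).round(2))
E
python3 t.py .336 .341 .2 94.3
```

```text
t 0.1 frac [-0.846 -0.883  0.152] turn -0.47 jaw 66.1 F [-0.4  0.1 -0.5] w 0.0855 [0.2527 0.571  0.2302] tilt 0.11
```

>>> {"fn": "drive_tool", "kwargs": {
  "series": "-0.84 -0.88 0.15 -0.47 -0.4;-0.84 -0.88 0.15 -0.47 -0.4;-0.84 -0.88 0.15 -0.47 -0.4;-0.84 -0.88 0.15 -0.47 -0.4;-0.84 -0.88 0.15 -0.47 -0.4",
  "force": 40
}}

```text
time_s: 0.6
tcp_pos: [0.335, 0.3401, 0.1996]
tcp_rot: [0.121, -3.138, 0.003]
contact_force: [1.2, -0.1, 1.2]
grip_width: 0.0595
```

```bash
python3 t.py .4917 -.102 .15 94.3
```

```text
t 0.6 frac [-0.612 -2.263  0.252] turn 0.002 jaw 94.4 F [ 1.2 -0.1  1.2] w 0.0595 [0.335  0.3401 0.1996] tilt 0.15
```

>>> {"fn": "drive_tool", "kwargs": {
  "series": "-0.31 -1 0.1 0 -0.4;-0.31 -1 0.1 0 -0.4;-0.31 -1 0.1 0 -0.4;-0.31 -1 0.1 0 -0.4;-0.31 -1 0.1 0 -0.4"
}}

```text
time_s: 1.1
tcp_pos: [0.4127, 0.1417, 0.1791]
tcp_rot: [0.112, -3.137, 0.005]
contact_force: [0.4, 0.8, 0.6]
grip_width: 0.0596
```

>>> {"fn": "drive_tool", "kwargs": {
  "series": "-0.3 -1 0.13 0 -0.4;-0.3 -1 0.13 0 -0.4;-0.3 -1 0.13 0 -0.4;-0.3 -1 0.13 0 -0.4;-0.3 -1 0.13 0 -0.4"
}}

```text
time_s: 1.6
tcp_pos: [0.4872, -0.0566, 0.1528]
tcp_rot: [0.106, -3.136, 0.006]
contact_force: [0.8, 0.6, -0.5]
grip_width: 0.0601
```

```bash
python3 t.py .4917 -.102 .1 94.3
```

```text
t 1.6 frac [-0.008 -0.227  0.265] turn -0.007 jaw 93.9 F [ 0.8  0.6 -0.5] w 0.0601 [ 0.4872 -0.0566  0.1528] tilt 0.29
```

>>> {"fn": "drive_tool", "kwargs": {
  "series": "-0.01 -0.23 0.26 -0.01 -0.4;-0.01 -0.23 0.26 -0.01 -0.4;-0.01 -0.23 0.26 -0.01 -0.4"
}}

```text
time_s: 1.9
tcp_pos: [0.49, -0.1022, 0.0976]
tcp_rot: [0.119, -3.13, 0.001]
contact_force: [-0.2, 0.4, -0.9]
grip_width: 0.0598
```

```bash
python3 -c "
from h import *
snap()
a=np.load('top.npz')['im'][120:240,240:400];b=np.load('side.npz')['im'][90:230,200:400]
cv2.imwrite('pics/b.png',np.vstack([cv2.resize(a,(400,300),interpolation=2),cv2.resize(b,(400,280),interpolation=2)]))"; python3 t.py .4917 -.102 .038 94.3; python3 m.py|grep -E 'red|blue'
```

```text
t 2.0 frac [ 0.    -0.002  0.314] turn 0.003 jaw 94.5 F [ 0.8 -0.1  1.5] w 0.0598 [ 0.492  -0.1015  0.1008] tilt 0.29
top red (array([ 0.8156, -0.6248]), 14.4, np.float64(0.0798), array([0.0103, 0.0129, 0.0156]), 87)
top red (array([ 0.7198, -0.5837]), 6.1, np.float64(0.217), array([0.0071, 0.012 , 0.0153]), 602)
top red (array([0.7011, 0.5485]), -22.2, np.float64(0.1265), array([0.0089, 0.0117, 0.0153]), 94)
top red (array([0.4153, 0.0434]), 38.9, np.float64(0.108), array([0.0135, 0.0177, 0.0204]), 362)
top red (array([ 0.28 , -0.158]), 16.3, np.float64(0.0531), array([0.0133, 0.0174, 0.0206]), 175)
top blue (array([ 0.779 , -0.6194]), 8.5, np.float64(0.1501), array([0.0067, 0.0103, 0.0136]), 276)
top blue (array([0.734 , 0.5582]), -17.4, np.float64(0.1258), array([0.0077, 0.012 , 0.0156]), 266)
side red (array([ 0.7271, -0.6499]), 16.3, np.float64(0.2021), array([0.0102, 0.0141, 0.0174]), 136)
side red (array([ 0.7192, -0.5831]), 7.2, np.float64(0.217), array([0.0082, 0.0137, 0.0172]), 232)
side red (array([ 0.9352, -0.1846]), 9.8, np.float64(0.0362), array([0.0057, 0.025 , 0.0428]), 172)
side red (array([ 0.3171, -0.1363]), 21.5, np.float64(0.1395), array([0.0107, 0.0181, 0.022 ]), 393)
side red (array([ 0.491 , -0.0997]), 4.9, np.float64(0.1049), array([0.046 , 0.051 , 0.0543]), 238)
side red (array([0.4027, 0.0385]), 40.2, np.float64(0.1393), array([0.0119, 0.0192, 0.0225]), 493)
side blue (array([ 0.7424, -0.6253]), 8.9, np.float64(0.2208), array([0.0089, 0.0123, 0.0154]), 141)
```

View pics/b.png

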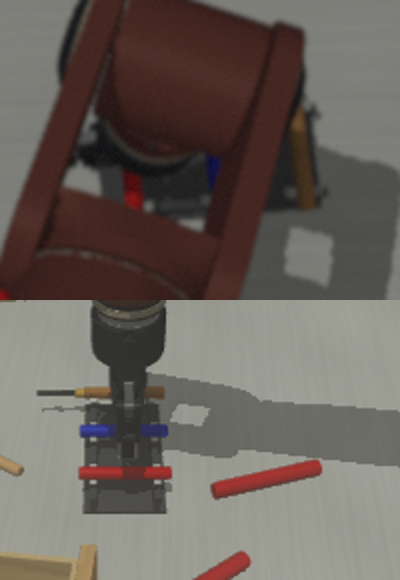

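The side view shows the gripper over the red rod (~(125,472) in the lower half), with the fingers lined up across it. I'll descend now.

>>> {"fn": "drive_tool", "kwargs": {
  "series": "0 0 0.15 0 -0.4;0 0 0.28 0 -0.4;0 0 0.315 0 -0.4;0 0 0.315 0 -0.4"
}}

```text
time_s: 2.4
tcp_pos: [0.4915, -0.1005, 0.0379]
tcp_rot: [0.125, -3.134, 0.003]
contact_force: [-0.4, -0.3, 0.2]
grip_width: 0.0599
```

```bash
python3 t.py .4917 -.102 .038 94.3
```

```text
t 2.4 frac [-0.    -0.007 -0.001] turn 0.004 jaw 94.6 F [-0.4 -0.3  0.2] w 0.0599 [ 0.4915 -0.1005  0.0379] tilt 0.31
```

>>> {"fn": "drive_tool", "kwargs": {
  "series": "0 0 0 0 1;0 0 0 0 1;0 0 0 0 1;0 0 0 0 1;0 0 0 0 1",
  "force": 35
}}

```text
time_s: 2.9
tcp_pos: [0.4937, -0.1038, 0.0408]
tcp_rot: [0.126, -3.139, 0.015]
contact_force: [0.3, -8.6, 4.2]
grip_width: 0.0145
```

>>> {"fn": "drive_tool", "kwargs": {
  "series": "0 0 -0.05 0 1;0 0 -0.15 0 1;0 0 -0.3 0 1;0 0 -0.3 0 1"
}}

```text
time_s: 3.3
tcp_pos: [0.4972, -0.1042, 0.1064]
tcp_rot: [-0.126, 3.13, -0.02]
contact_force: [0.2, -0.4, -0.1]
grip_width: 0.0144
```

```bash
python3 t.py .49 .1 .18 88; python3 m.py >/dev/null; python3 -c "
from h import *
snap()
b=np.load('side.npz')['im'][90:230,200:400];cv2.imwrite('pics/c.png',cv2.resize(b,(800,560),interpolation=2))"
```

```text
t 3.3 frac [-0.049  1.016 -0.381] turn 0.11 jaw 94.6 F [ 0.2 -0.4 -0.1] w 0.0144 [ 0.4972 -0.1042  0.1064] tilt 0.89
```

View pics/c.png

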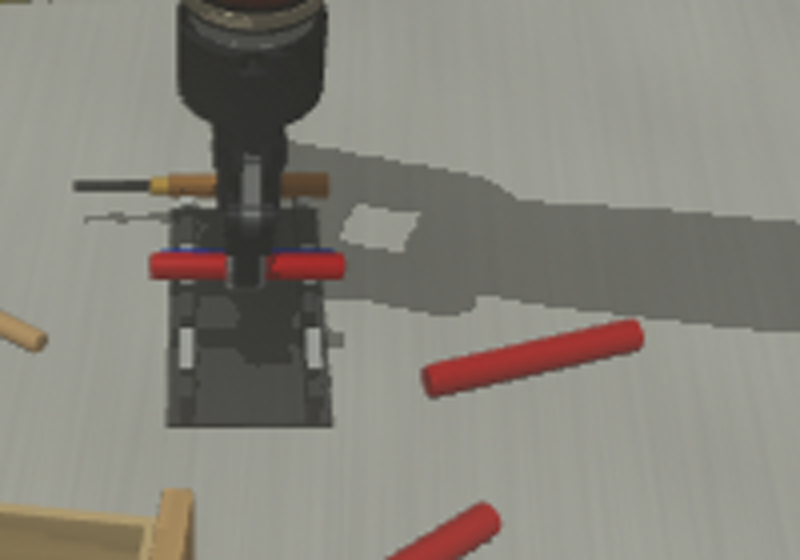

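The red rod is held level (side crop, ~(245,266)) with the tips just past it. The blue rod, partly hidden behind it, is still on the rest. Next I'll check the height of the rod relative to the TCP.

```bash
python3 - <<'E'
from h import *
f=np.load('side.npz');im=f['im'].astype(int);W=f['W'];b,g,r=im[...,0],im[...,1],im[...,2]
m=(r>70)&(r>2*g)&(r>2*b)&(W[...,2]>.07)&(W[...,0]>.4)&(W[...,0]<.6)&(f['d']>0)&(W[...,1]<0)&(W[...,1]>-.2)
m=cv2.erode(m.astype(np.uint8),np.ones((2,2)))>0
P=W[m];print(len(P),np.percentile(P,[2,50,98],axis=0).round(4).tolist())
for lo,hi in((.44,.47),(.5,.53),(.53,.56)):
    Q=P[(P[:,0]>lo)&(P[:,0]<hi)];print(lo,len(Q),np.percentile(Q[:,2],[5,50,95]).round(4) if len(Q) else '',np.median(Q[:,1]) if len(Q) else '')
print(observe()['tcp_pos'],observe()['time_s'])
# handle etc
c=np.array([.482,.2075]);a=np.radians(-2.8);ux=np.array([np.cos(a),np.sin(a)]);print('drop',c+.129*ux,'contact',c-.02*ux)
E
```

```text
183 [[0.4423, -0.1068, 0.1053], [0.4768, -0.099, 0.1136], [0.5422, -0.0925, 0.118]]
0.44 75 [0.1054 0.1128 0.1171] -0.10110249015490097
0.5 53 [0.1062 0.1134 0.1174] -0.09609045814875913
0.53 33 [0.1096 0.1147 0.1176] -0.09451778519279883
[ 0.49462014 -0.10336649  0.10222561] 3.4
drop [0.61084599 0.20119838] contact [0.46202388 0.208477  ]
```

>>> {"fn": "drive_tool", "kwargs": {
  "series": "-0.05 0.1 -0.25 0.12 1;-0.15 0.35 -0.42 0.12 1;-0.3 0.6 -0.44 0.12 1;-0.35 0.8 -0.44 0.12 1;-0.35 0.8 -0.44 0.12 1"
}}

```text
time_s: 3.9
tcp_pos: [0.5515, 0.0664, 0.1881]
tcp_rot: [0.065, 3.139, -0.014]
contact_force: [-0.4, -1.0, 0.2]
grip_width: 0.0144
```

```bash
python3 t.py .611 .2015 .19 87.2
```

```text
t 3.9 frac [-0.269  0.687 -0.015] turn 0.007 jaw 87.6 F [-0.4 -1.   0.2] w 0.0144 [0.5515 0.0664 0.1881] tilt 0.51
```

>>> {"fn": "drive_tool", "kwargs": {
  "series": "-0.08 0.2 -0.02 0.01 1;-0.18 0.45 -0.02 0.01 1;-0.27 0.65 -0.02 0.01 1;-0.27 0.69 -0.02 0.01 1;-0.27 0.69 -0.02 0.01 1"
}}

```text
time_s: 4.4
tcp_pos: [0.6102, 0.2028, 0.1888]
tcp_rot: [-0.078, -3.139, 0.016]
contact_force: [-0.8, -0.0, -0.7]
grip_width: 0.0145
```

```bash
python3 - <<'E'
from h import *
L=[]
for i in range(3): snap();L.append(np.r_[observe()['tcp_pos'],observe()['tcp_rot']])
print(np.array(L).round(4));m=np.mean(L,0);print(m.round(4))
f=np.load('side.npz');im=f['im'].astype(int);W=f['W'];b,g,r=im[...,0],im[...,1],im[...,2]
m=(r>70)&(r>2*g)&(r>2*b)&(W[...,2]>.1)&(W[...,0]>.5)&(W[...,0]<.75)&(f['d']>0)&(W[...,1]<.3)&(W[...,1]>.1)
P=W[m];print(len(P),np.percentile(P,[2,50,98],axis=0).round(4).tolist())
b=f['im'][160:384,0:320];cv2.imwrite('pics/d.png',cv2.resize(b,(800,560),interpolation=2))
E
python3 t.py .611 .2015 .11 87.2; python3 m.py|grep -E 'dark|front'
```

```text
[[ 0.6103  0.201   0.1897 -0.0822 -3.1402  0.0156]
 [ 0.6107  0.2005  0.1906  0.0841  3.1392 -0.0147]
 [ 0.6109  0.2006  0.1911  0.0842  3.1383 -0.014 ]]
[ 0.6106  0.2007  0.1905  0.0287  1.0458 -0.0044]
341 [[0.5552, 0.1966, 0.1936], [0.5827, 0.2055, 0.2014], [0.6617, 0.2108, 0.2047]]
t 4.7 frac [0.001 0.008 0.406] turn -0.005 jaw 86.9 F [-0.1 -0.  -0.8] w 0.0147 [0.6109 0.2006 0.1911] tilt 0.53
top dark (array([0.7867, 0.0717]), -2.7, np.float64(0.2119), array([0.0961, 0.1099, 0.1237]), 219)
top dark (array([0.481 , 0.1934]), -89.5, np.float64(0.0972), array([0.1114, 0.1144, 0.1175]), 270)
top front/rim 575 [[0.513, 0.09, 0.132], [0.531, 0.241, 0.139]] [[0.5099999904632568, 0.08799999952316284], [0.5260000228881836, 0.08699999749660492], [0.5339999794960022, 0.24300000071525574], [0.5180000066757202, 0.24400000274181366]]
side front/rim 1080 [[0.511, 0.091, 0.133], [0.534, 0.321, 0.14]] [[0.5090000033378601, 0.08799999952316284], [0.6790000200271606, 0.07999999821186066], [0.6909999847412109, 0.3140000104904175], [0.5210000276565552, 0.32199999690055847]]
```

View pics/d.png

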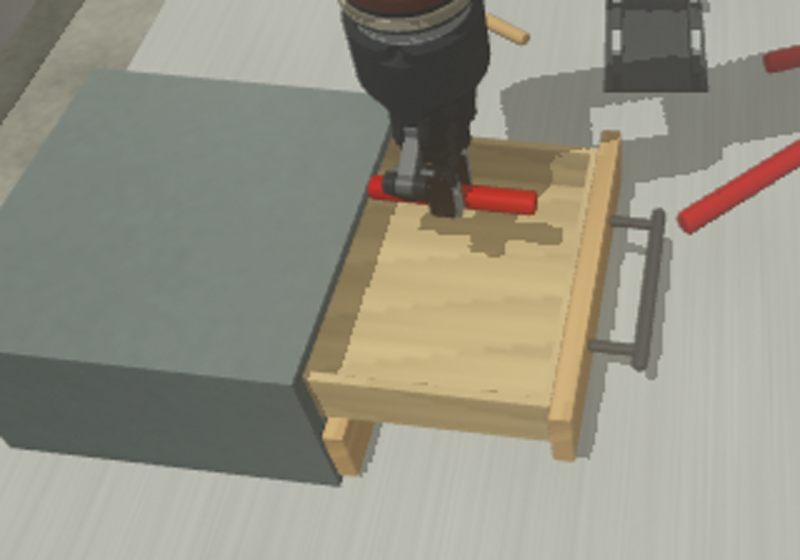

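The rod is level, between the drawer front and the cabinet edge (rod in crop ~(370,187) to (535,203)). I'll lower it.

>>> {"fn": "drive_tool", "kwargs": {
  "series": "0 0 0.15 0 1;0 0 0.3 0 1;0 0 0.42 0 1;0 0 0.45 0 1;0 0 0.45 0 1"
}}

```text
time_s: 5.2
tcp_pos: [0.6103, 0.199, 0.1002]
tcp_rot: [-0.086, -3.14, 0.015]
contact_force: [0.6, 0.6, 0.4]
grip_width: 0.0144
```

```bash
python3 - <<'E'
from h import *
L=[]
for i in range(4): camera('top');o=observe();L.append(np.r_[o['tcp_pos'],o['contact_force']])
print(np.array(L).round(4))
E
```

```text
[[ 0.6114  0.1994  0.1019  0.2503  0.8762  0.2205]
 [ 0.6121  0.1997  0.1029  1.2134  0.4187  0.4619]
 [ 0.6124  0.1999  0.1034 -0.0281  0.2938  0.4741]
 [ 0.6125  0.2     0.1035 -0.5279 -0.0895 -0.525 ]]
```

>>> {"fn": "drive_tool", "kwargs": {
  "series": "0 0 0.03 0 1;0 0 0.05 0 1;0 0 0.055 0 1;0 0 0.055 0 1"
}}

```text
time_s: 5.8
tcp_pos: [0.6122, 0.1999, 0.092]
tcp_rot: [0.084, 3.136, -0.013]
contact_force: [0.1, -0.3, -1.0]
grip_width: 0.0144
```

>>> {"fn": "drive_tool", "kwargs": {
  "series": "0 0 0.007 0 1;0 0 0.014 0 1;0 0 0.014 0 1"
}}

```text
time_s: 6.1
tcp_pos: [0.612, 0.1998, 0.0888]
tcp_rot: [0.084, 3.136, -0.013]
contact_force: [-0.1, -0.1, -0.9]
grip_width: 0.0145
```

>>> {"fn": "drive_tool", "kwargs": {
  "series": "0 0 0.005 0 1;0 0 0.01 0 1;0 0 0.01 0 1"
}}

```text
time_s: 6.4
tcp_pos: [0.613, 0.1998, 0.0883]
tcp_rot: [0.084, 3.134, -0.013]
contact_force: [-1.5, -1.1, 4.5]
grip_width: 0.0142
```

>>> {"fn": "drive_tool", "kwargs": {
  "series": "0 0 0.005 0 1;0 0 0.01 0 1;0 0 0.01 0 1"
}}

```text
time_s: 6.7
tcp_pos: [0.6143, 0.1998, 0.0883]
tcp_rot: [0.084, 3.131, -0.013]
contact_force: [-0.6, -1.8, 7.5]
grip_width: 0.0143
```

>>> {"fn": "drive_tool", "kwargs": {
  "series": "0 0 0 0 0.6;0 0 0 0 0.5;0 0 0 0 0.3;0 0 0 0 0.1;0 0 0 0 0.1"
}}

```text
time_s: 7.2
tcp_pos: [0.614, 0.1997, 0.0877]
tcp_rot: [0.084, 3.132, -0.013]
contact_force: [-0.9, -0.2, 0.2]
grip_width: 0.0383
```

>>> {"fn": "drive_tool", "kwargs": {
  "series": "0 0 -0.05 0 0;0 0 -0.2 0 0;0 0 -0.4 0 0;0 0 -0.55 0 0;0 0 -0.55 0 0"
}}

```text
time_s: 7.7
tcp_pos: [0.6164, 0.2015, 0.2056]
tcp_rot: [0.084, 3.12, -0.009]
contact_force: [1.1, 0.4, 1.4]
grip_width: 0.0426
```

```bash
python3 - <<'E'
from h import *
snap()
b=np.load('side.npz')['im'][160:384,0:320];cv2.imwrite('pics/e.png',cv2.resize(b,(800,560),interpolation=2))
E
python3 t.py .42 .21 .2 87.2;python3 m.py|grep -E 'red|dark'
```

```text
t 7.8 frac [ 0.969 -0.006 -0.014] turn -0.005 jaw 86.9 F [-0.6 -0.1 -1. ] w 0.0429 [0.6137 0.2008 0.1995] tilt 0.79
top red (array([ 0.8155, -0.6251]), 13.5, np.float64(0.078), array([0.0101, 0.013 , 0.0163]), 88)
top red (array([ 0.7199, -0.5837]), 6.1, np.float64(0.218), array([0.0067, 0.0121, 0.0153]), 604)
top red (array([0.4047, 0.0339]), 40.2, np.float64(0.1358), array([0.0135, 0.0176, 0.0203]), 480)
top red (array([ 0.3192, -0.1428]), 21.1, np.float64(0.1361), array([0.0148, 0.0179, 0.0206]), 401)
top dark (array([0.7858, 0.0717]), -2.9, np.float64(0.2107), array([0.0968, 0.1097, 0.1232]), 219)
top dark (array([0.4829, 0.1967]), -89.2, np.float64(0.1037), array([0.1115, 0.1144, 0.1174]), 295)
side red (array([ 0.9321, -0.1852]), 18.1, np.float64(0.0409), array([0.0052, 0.0245, 0.042 ]), 203)
side red (array([0.4024, 0.0387]), 39.9, np.float64(0.1394), array([0.0118, 0.0191, 0.0223]), 496)
```

View pics/e.png

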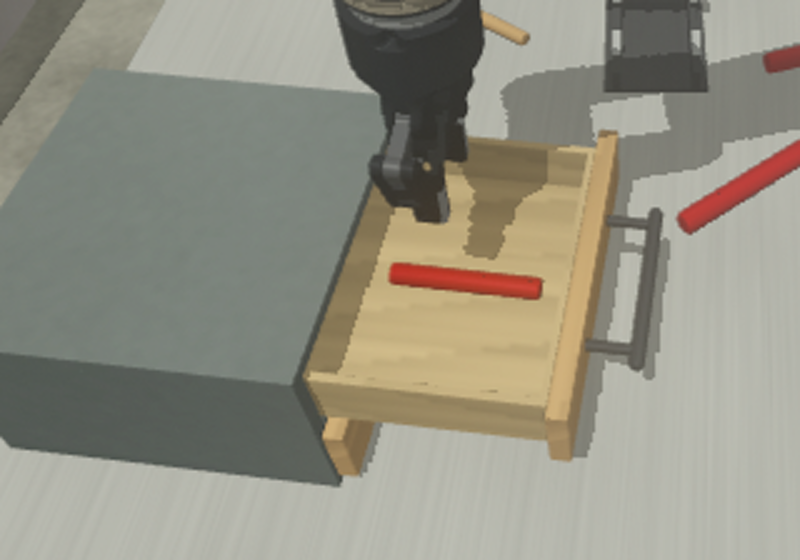

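The rod now lies on the drawer floor, crop (390,272) to (540,290), and the gripper is free. Next I'll bring the shut fingers in front of the handle.

>>> {"fn": "drive_tool", "kwargs": {
  "series": "0.2 0 0 0 1;0.45 0 0 0 1;0.7 0 0 0 1;0.9 0 0 0 1;0.9 0 0 0 1"
}}

```text
time_s: 8.3
tcp_pos: [0.4285, 0.2103, 0.1939]
tcp_rot: [0.081, 3.135, -0.015]
contact_force: [0.8, 0.4, -0.3]
grip_width: -0.0001
```

```bash
python3 - <<'E'
from h import *
for i in range(3): camera('top')
E
python3 t.py .437 .21 .096 87.2
```

```text
t 8.45 frac [-0.011  0.003  0.503] turn -0.005 jaw 86.9 F [ 0.8  0.2 -0. ] w -0.0001 [0.4338 0.2104 0.1965] tilt 0.77
```

>>> {"fn": "drive_tool", "kwargs": {
  "series": "0 0 0.2 0 1;0 0 0.4 0 1;0 0 0.5 0 1;0 0 0.5 0 1"
}}

```text
time_s: 8.85
tcp_pos: [0.4329, 0.2083, 0.0922]
tcp_rot: [0.086, 3.138, -0.017]
contact_force: [0.4, 0.4, -0.3]
grip_width: -0.0
```

>>> {"fn": "drive_tool", "kwargs": {
  "series": "-0.05 0 0 0 1;-0.1 0 0 0 1;-0.14 0 0 0 1;-0.17 0 0 0 1;-0.19 0 0 0 1"
}}

```text
time_s: 9.35
tcp_pos: [0.4721, 0.2064, 0.0932]
tcp_rot: [0.086, 3.137, -0.017]
contact_force: [-0.2, 0.1, 0.1]
grip_width: 0.0001
```

```bash
python3 - <<'E'
from h import *
for i in range(2): snap()
b=np.load('side.npz')['im'][160:384,0:320];cv2.imwrite('pics/f.png',cv2.resize(b,(800,560),interpolation=2))
E
python3 t.py .61 .2 .096 87.2;python3 m.py|grep -E 'dark'
```

```text
t 9.55 frac [-0.696  0.006 -0.016] turn -0.005 jaw 86.9 F [-0.4 -0.1  0.4] w -0.0002 [0.4709 0.2063 0.0924] tilt 0.65
top dark (array([0.7866, 0.0717]), -2.9, np.float64(0.2119), array([0.0965, 0.1111, 0.1235]), 214)
top dark (array([0.6511, 0.2976]), -2.8, np.float64(0.1071), array([0.0966, 0.1069, 0.1168]), 178)
top dark (array([0.5027, 0.1532]), 1.1, np.float64(0.0402), array([0.1097, 0.1137, 0.1168]), 101)
```

View pics/f.png

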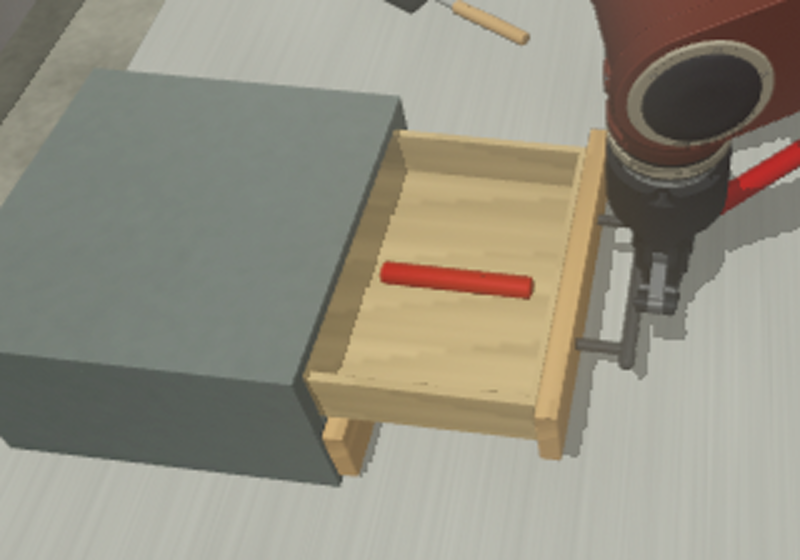

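Contact is good: the fingers are at the bar centre (~(655,290)), and the drawer and rod are moving together. I'll keep pushing slowly.

>>> {"fn": "drive_tool", "kwargs": {
  "series": "-0.04 0 0 0 1;-0.1 0 0 0 1;-0.17 0 0 0 1;-0.24 0 0 0 1;-0.3 0 0 0 1"
}}

```text
time_s: 10.05
tcp_pos: [0.5319, 0.203, 0.0922]
tcp_rot: [0.086, 3.138, -0.017]
contact_force: [-1.9, 0.1, -0.6]
grip_width: 0.0001
```

>>> {"fn": "drive_tool", "kwargs": {
  "series": "-0.06 0 0 0 1;-0.13 0 0 0 1;-0.2 0 0 0 1;-0.25 0 0 0 1;-0.28 0 0 0 1"
}}

```text
time_s: 10.55
tcp_pos: [0.589, 0.1997, 0.0924]
tcp_rot: [0.086, 3.138, -0.017]
contact_force: [-2.5, 0.6, 0.7]
grip_width: 0.0
```

```bash
python3 - <<'E'
from h import *
for i in range(2): snap()
E
python3 t.py .61 .2 .094 87.2;python3 m.py|grep -E 'dark|rim'
```

```text
t 10.75 frac [-0.11   0.007 -0.008] turn -0.006 jaw 86.9 F [ 0.4 -0.2  0.2] w -0.0002 [0.5879 0.1998 0.0924] tilt 0.65
top dark (array([0.7863, 0.0718]), -3.0, np.float64(0.2116), array([0.0961, 0.1101, 0.123 ]), 224)
top dark (array([0.6205, 0.1472]), 6.5, np.float64(0.0419), array([0.1091, 0.114 , 0.1161]), 104)
top front/rim 420 [[0.637, 0.082, 0.132], [0.656, 0.196, 0.139]] [[0.609000027179718, 0.09200000017881393], [0.6510000228881836, 0.07800000160932541], [0.6869999766349792, 0.18799999356269836], [0.6460000276565552, 0.20200000703334808]]
side front/rim 831 [[0.64, 0.152, 0.132], [0.66, 0.314, 0.14]] [[0.6380000114440918, 0.14300000667572021], [0.6830000281333923, 0.14100000262260437], [0.6909999847412109, 0.31299999356269836], [0.6460000276565552, 0.3149999976158142]]
```

>>> {"fn": "drive_tool", "kwargs": {
  "series": "-0.04 0 0 0 1;-0.08 0 0 0 1;-0.1 0 0 0 1;-0.11 0 0 0 1;-0.12 0 0 0 1"
}}

```text
time_s: 11.25
tcp_pos: [0.6121, 0.1984, 0.0925]
tcp_rot: [0.086, 3.138, -0.018]
contact_force: [-0.8, 0.1, -0.1]
grip_width: 0.0
```

>>> {"fn": "drive_tool", "kwargs": {
  "series": "-0.01 0 0 0 1;-0.02 0 0 0 1;-0.03 0 0 0 1;-0.03 0 0 0 1"
}}

```text
time_s: 11.65
tcp_pos: [0.6185, 0.1981, 0.0926]
tcp_rot: [0.086, 3.137, -0.018]
contact_force: [-0.1, -1.2, -0.8]
grip_width: -0.0004
```

>>> {"fn": "drive_tool", "kwargs": {
  "series": "-0.01 0 0 0 1;-0.02 0 0 0 1;-0.02 0 0 0 1"
}}

```text
time_s: 11.95
tcp_pos: [0.6196, 0.198, 0.0925]
tcp_rot: [-0.086, -3.135, 0.019]
contact_force: [-12.8, -0.5, 6.9]
grip_width: -0.0001
```

```bash
python3 - <<'E'
from h import *
snap()
b=np.load('side.npz')['im'][160:384,0:320];cv2.imwrite('pics/g.png',cv2.resize(b,(800,560),interpolation=2))
E
python3 t.py .63 .2 .094 87.2;python3 m.py|grep -E 'dark|rim'
```

```text
t 12.05 frac [-0.051  0.013 -0.008] turn -0.005 jaw 86.9 F [-12.7  -1.1   7. ] w 0.0003 [0.6196 0.198  0.0926] tilt 0.74
top dark (array([0.7848, 0.0718]), -2.9, np.float64(0.2146), array([0.0974, 0.1102, 0.1234]), 195)
top dark (array([0.649 , 0.1453]), 6.7, np.float64(0.0412), array([0.1099, 0.1135, 0.1164]), 102)
top front/rim 419 [[0.667, 0.081, 0.132], [0.686, 0.193, 0.138]] [[0.6650000214576721, 0.07999999821186066], [0.6819999814033508, 0.07900000363588333], [0.6880000233650208, 0.19499999284744263], [0.6710000038146973, 0.19499999284744263]]
side front/rim 790 [[0.67, 0.164, 0.132], [0.69, 0.313, 0.14]] [[0.6669999957084656, 0.15600000321865082], [0.6840000152587891, 0.1550000011920929], [0.6919999718666077, 0.3140000104904175], [0.675000011920929, 0.3149999976158142]]
```

View pics/g.png

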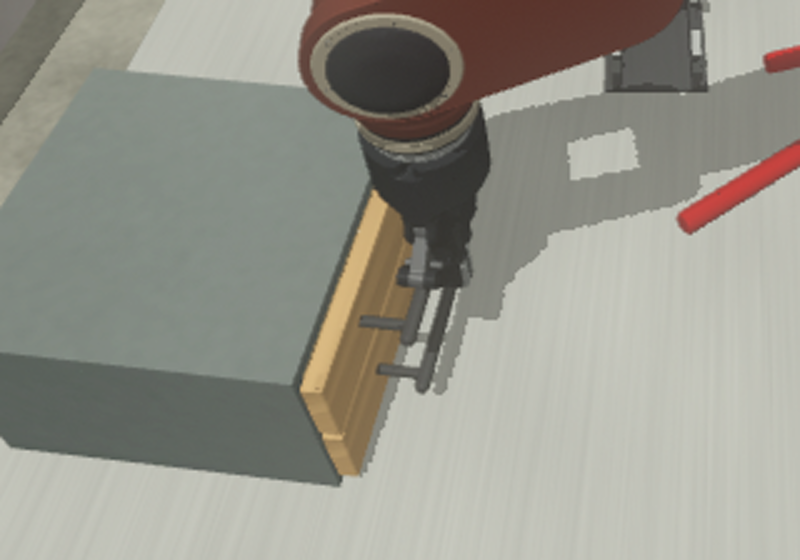

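>>> {"fn": "drive_tool", "kwargs": {
  "series": "-0.01 0 0 0 1;-0.015 0 0 0 1;-0.015 0 0 0 1"
}}

```text
time_s: 12.35
tcp_pos: [0.6195, 0.198, 0.0926]
tcp_rot: [-0.085, -3.127, 0.02]
contact_force: [-12.8, -0.4, 7.8]
grip_width: 0.0
```

>>> {"fn": "drive_tool", "kwargs": {
  "series": "-0.02 0 0 0 1;-0.03 0 0 0 1;-0.03 0 0 0 1"
}}

```text
time_s: 12.65
tcp_pos: [0.6194, 0.198, 0.0927]
tcp_rot: [-0.083, -3.11, 0.023]
contact_force: [-24.3, -1.8, 14.8]
grip_width: 0.0003
```

>>> {"fn": "drive_tool", "kwargs": {
  "series": "0.05 0 0 0 1;0.15 0 0 0 1;0.3 0 0 0 1;0.3 0 -0.2 0 1;0.3 0 -0.4 0 1"
}}

```text
time_s: 13.15
tcp_pos: [0.5591, 0.2019, 0.1723]
tcp_rot: [-0.082, -3.105, 0.025]
contact_force: [1.0, 0.6, 1.0]
grip_width: -0.0001
```

>>> {"fn": "drive_tool", "kwargs": {
  "series": "0.2 0.2 -0.1 0 0;0.4 0.4 -0.2 0 0;0.4 0.6 -0.2 0 0;0.4 0.8 -0.2 0 0;0.4 0.8 -0.2 0 0"
}}

```text
time_s: 13.65
tcp_pos: [0.4884, 0.371, 0.213]
tcp_rot: [-0.074, -3.107, 0.021]
contact_force: [0.1, -1.4, 0.1]
grip_width: 0.0426
```

```bash
python3 - <<'E'
from h import *
snap()
b=np.load('side.npz')['im'];b=np.hstack([cv2.resize(b[160:384,60:260],(400,448)),cv2.resize(b[100:212,210:310],(400,448))])
cv2.imwrite('pics/i.png',b)
E
python3 t.py .63 .2 .094 87.2;python3 m.py|grep -E 'dark|rim|blue'
```

```text
t 13.75 frac [-0.767 -0.789  0.579] turn -0.002 jaw 87.1 F [ 0.3  0.3 -0.2] w 0.0423 [0.4889 0.3673 0.2122] tilt 2.21
top blue (array([ 0.7803, -0.619 ]), 8.0, np.float64(0.1462), array([0.007 , 0.0106, 0.0139]), 254)
top blue (array([0.7371, 0.5588]), -16.8, np.float64(0.1202), array([0.0096, 0.0125, 0.0149]), 203)
top blue (array([ 0.4977, -0.1775]), 4.0, np.float64(0.1017), array([0.0463, 0.0497, 0.0528]), 281)
top dark (array([0.7825, 0.0719]), -2.8, np.float64(0.2213), array([0.0968, 0.11  , 0.1232]), 196)
top dark (array([0.6383, 0.1986]), -89.9, np.float64(0.1241), array([0.11  , 0.1141, 0.117 ]), 456)
top front/rim 838 [[0.667, 0.082, 0.132], [0.69, 0.31, 0.138]] [[0.6650000214576721, 0.07999999821186066], [0.6819999814033508, 0.07999999821186066], [0.6940000057220459, 0.31200000643730164], [0.6769999861717224, 0.31299999356269836]]
side blue (array([ 0.7228, -0.6281]), 8.4, np.float64(0.1652), array([0.0096, 0.0127, 0.0152]), 84)
side front/rim 1092 [[0.666, 0.084, 0.132], [0.689, 0.313, 0.14]] [[0.6639999747276306, 0.07999999821186066], [0.6800000071525574, 0.07900000363588333], [0.6919999718666077, 0.3140000104904175], [0.675000011920929, 0.3140000104904175]]
```

View pics/i.png

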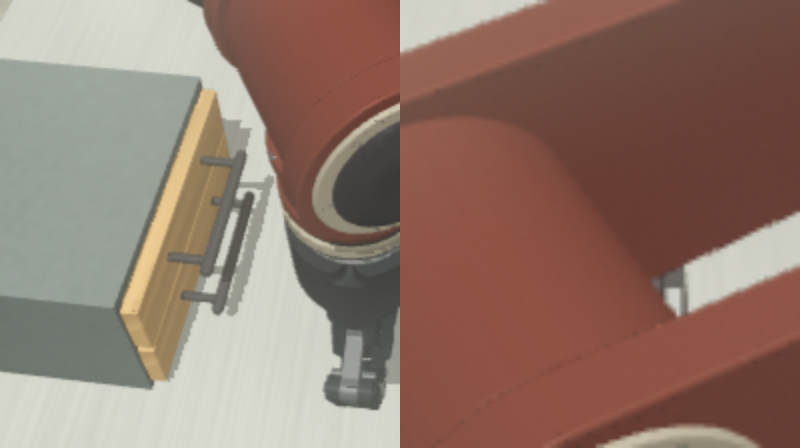

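```bash
python3 -c "
from workcell import finish_job;print(finish_job())"
```

```text
the job is handed in; nothing more can be done
None
```

The red rod from the rest is lying in the top drawer and the drawer is shut. I handed the job in at about 13.8 s, with no verdict reported.

- **Placing the rod:** I lowered the rod until it touched the drawer floor at about 4–8 N, then opened the fingers. A picture before shutting showed it lying flat on the floor. I have not seen it since, because the shut drawer hides it.
- **Shutting the drawer:** I pushed the handle with the fingers closed, and it travelled about 156 mm. It then stopped hard: 24 N of push moved it no further. Both cameras show the drawer front flush with the cabinet to within about 2–3 mm.
- **Blue rod:** it is where it was, (0.498, -0.177) before and after, seen from the top camera only. The arm hid it from the side camera in the last picture.
- **Robot at hand-in:** the arm was clear and reading about zero force, with the tool tilted about 2°. The highest force in my readings was about 28 N in total, while pressing against the stop.
- **Disagreements:**
  - The grip read 14.4 mm on a 16 mm rod, probably because I held it near the fingertips. It did not slip.
  - TCP readings varied by a few millimetres, so I set the rod down by contact force instead.

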